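# Lock the rocking mixer's platform level

## Robot

A 7-joint arm with a two-finger parallel gripper is mounted at the origin on the work surface. World frame = base frame: x ahead of the robot, y to its left, z up, the work surface at z = 0. Lengths are in m, angles in rad, forces in N, time in s.
With the tool pointing down it reaches from about 0.4 to 0.9 m from the base axis. Payload 5.6 kg.
Tool frame: the origin (TCP) lies midway between the tips of the shut fingers; the grasp point (between the pads) lies 19 mm behind it; y points along the fingers, z is the direction in which the jaws open and shut, and the axes are right-handed (so a half turn about y gives the same grasp; the last joint's range is limited). The gripper opens to 92 mm and grips with 3 to 60 N. Pads are 20 mm wide; open, the fingers measure 128 mm over their backs; the gripper's body (75 mm by 189 mm) begins 69 mm behind the grasp point.
Start: joints at [1.122, 0.468, -0.012, 1.603, 0.006, 1.071, -0.056], TCP at [0.257, -0.597, 0.215] pointing down, gripper open.
Joint ranges: [-2.53, 2.53], [-0.31, 2.02], [-1.57, 1.55], [0.28, 2.44], [-1.29, 4.43], [0.15, 1.84], [-2.92, 2.92]. Speed limits (rad/s): [2.57, 2.57, 3.14, 3.14, 3.14, 3.14, 3.14].

## Interface

Orientations are given as a 3x3 rotation matrix whose columns are the frame's x, y, z axes.
In Python, from station import env, effector, solver, viewer, workorder, search_frame, tip_of gives the robot as it stands. Calls block until the motion is done:
- env.reach(position, orientation): joint-space move of the TCP to a pose.
- env.movel(position, frame=None, rate=0.15): straight line of the TCP; frame=None keeps the orientation; rate is the mean speed in m/s.
- env.goto_joints(angles): joint-space move.
- effector.release() and effector.grasp(squeeze=None): open the fingers fully, or close them until they stop; squeeze is the grip in N (None keeps the last).
- env.pause(seconds).
- solver.inverse_kinematics(position, orientation): joint angles nearest the present ones, or None.
- env.sense(): the state.
- viewer.read_camera(name): name is "side" or "top"; returns (picture, depth): 384x512x3 uint8, red, green, blue; 384x512 float32, m along the optical axis (not along the pixel's ray), 0 where there is no reading.
- viewer.camera_info(name): a dict with "intrinsics" (3x3 intrinsics, pixels), "dist_coeffs" ([k1, k2, p1, p2, k3] as OpenCV has them; the pictures are not rectified), "eye" and "rotation" of the camera in the world. Camera axes: x right, y up, looking along -z (the intrinsics and any distortion apply to the point x, -y, -z); pixel columns grow to the right and rows downward; lengths in m; the calibration is good to about 2 mm. A picture is of the moment at which its call begins. camera_info takes no time and is no camera call.
A pose or a line that the arm cannot do raises env.PlanningError and nothing moves.
- workorder.finish_job(): hands the job in, once; it reports no verdict.
Trained networks look in the newest picture that a camera, given by its name, has taken for a name from the list of things; names that differ only in an ending like _2 or _b are one class to them, and where a whole thing is asked for, a point or a joint stands for the part that bears it (a point fixed in the world has none). Each returns a list of dicts, best first, with "score" (0 to 1); they miss things now and then, are a little off and sometimes report something else, mostly with a low value. They report only what shows in the picture. A call takes as long as a camera call.
- search_frame(camera, name): "at" ([x, y, z] in m, in world coordinates, good to about 4 mm: the middle of the surface that is visible of it).
- tip_of(camera, name): "at" ([x, y, z] in m, in world coordinates, good to about 4 mm: a listed point, or the origin of a listed thing).
The state is a dict: "t": time; "joint_positions": joint angles; "joint_velocities": joint speeds; "tau": joint torques, N m; "ee_pos": TCP position; "tcp_rot": TCP orientation; "wrist_force": force on the tool from outside, world axes, zero at the start; "moment": the same for the moment, N m; "gripper_width": finger opening in m.
Only numpy, scipy, OpenCV 4.12 (cv2) and the standard library are available. Lean on these libraries where they do the work, as an engineer would, in place of code of your own. Each camera call takes 0.05 s, during which the arm holds its last target. There are 200 camera calls.

## Task

Lock the rocking mixer's spring-raised platform level, ready for loading: take the lock bar by its red handle, lay it across the platform near the raised edge, press the platform gently down with it, and slide the bar under both yellow hooks until it is fully home. Then let go, so that the bar alone holds the platform level; do not force the mechanism and leave the other things on the bench alone.

Things in the scene. Friction and masses are not known exactly. Their poses are not given: they have to be found in the camera images.
- mixer: Rocking mixer, fixed. Origin: underside centre of its dark 260 x 260 x 12 mm base plate; +x from the platform's raised edge to its hinge, y along the hinge, z up. All above the plate (white housing 200 x 150, platform, hooks) stands on screw feet reset every time: true heights are 0 to 20 mm above those given here, all alike, NOT in the measured poses: feel for them.
- platform (a joint): Tilt (rad) of the aluminium platform, 225 x 166 mm, hinged at mixer x +110, free edge (red) at x -115, y +-83. 0 is level; grows as the free edge rises. A damped spring holds it at 0.22; a firm stop is at -0.012. When level its top is 75 mm (+ feet) over the mixer's origin. Pressing at x -85 takes about 3 N to start, 6 N at level, then the stop (more if fast). Over 30 N forces it.
- press_spot (a point): Point on the mixer's axis at x -85, y 0, z 75 mm from its origin (axes as the mixer's; its height leaves out the feet): where the middle of the bar's underside is to come down on the platform and press it level, in front of the hooks' mouths. While tilted up 0.22 the platform is about 43 mm higher here.
- home_spot (a point): As press_spot but at x -35: where the bar's underside centre is when fully home. Two yellow hooks at y +-92 to +-112 beside the platform open to -x: flat square-edged jaws from x -53, back faces at x -23. Jaw undersides are 15 mm above the level platform, jaws 10 mm thick: the 14 mm bar enters only with the platform pressed level or a little below.
- bar_handle (a point): Loose lock bar, about 0.28 kg: flat steel 224 mm long (y), 24 wide (x), 14 thick, yellow ends, with an upright red square handle 24 x 24 x 50 mm tall in the middle of its top. It lies flat on the bench left of the mixer. This point is the handle's centre, 39 mm above the bar's underside, 25 mm above its upper face. The bar is the same either way round.
- amber_a: Bystander: amber bottle with blue cap, 64 mm across, 125 mm tall; origin at its foot.
- amber_b: Bystander: amber jar with black cap, 52 mm across, 95 mm tall; origin at its foot.
- wash: Bystander: white bottle, 60 mm across, 150 mm tall; origin at its foot.
- beaker: Bystander: glass beaker, 66 mm across, 75 mm tall; origin at its foot.
- dish: Bystander: white dish, 84 mm across, 22 mm tall; origin at its foot.
- vial: Bystander: small clear jar with orange cap, 32 mm across, 55 mm tall; origin at its foot.

How it is judged:
By the outcome, as a careful person would: the job done as asked, in the order asked, and still so for the second after the job is handed in, with the robot touching nothing.
It also fails if it takes over 51 s, if anything falls off the work surface, if the arm or the gripper's body presses on something with over 40 N, if the wrist force passes 120 N, or if a joint passes its speed limit or range.

## Working session

There is one attempt and no reset: what is moved stays moved. The work goes in short steps, each a Python script; the robot and the scene stay as the last script left them, time stands still between calls to the robot, and variables do not carry over. Pictures are saved under pics/ and viewed, about 8 in all and at most 12, crops included, and the job is handed in when it is done.

```bash
mkdir -p pics; ls
python3 - <<'E'
from station import *
import cv2,numpy as np
ims=[]
for c in("top","side"):
    p,d=viewer.read_camera(c); cv2.imwrite(f"pics/{c}0.png",p[:,:,::-1]); np.savez(f"{c}0.npz",p=p,d=d)
    i=viewer.camera_info(c); print(c,i)
    for n in("mixer","bar_handle","press_spot","home_spot"):
        print(n,[(np.round(r["at"],3),round(r["score"],2)) for r in tip_of(c,n)[:2]])
    for n in("bar_handle","platform"): print('sf',n,[(np.round(r["at"],3),round(r["score"],2)) for r in search_frame(c,n)[:2]])
s=env.sense();print({k:np.round(v,3) for k,v in s.items()})
E
```

```text
pics
top {'intrinsics': array([[483.81866246,   0.        , 261.98229678],
       [  0.        , 483.81866246, 187.48719715],
       [  0.        ,   0.        ,   1.        ]]), 'dist_coeffs': array([-0.10434692,  0.        ,  0.        ,  0.        ,  0.        ]), 'eye': array([0.43842073, 0.02794478, 1.61767225]), 'rotation': array([[ 4.20314000e-05,  9.91113402e-01, -1.33019631e-01],
       [-9.99976437e-01,  9.54798047e-04,  6.79811487e-03],
       [ 6.86470964e-03,  1.33016211e-01,  9.91090088e-01]])}
mixer [(array([ 0.529, -0.117,  0.002]), 0.79)]
bar_handle [(array([0.466, 0.243, 0.037]), 0.77)]
press_spot [(array([ 0.447, -0.13 ,  0.07 ]), 0.75)]
home_spot [(array([ 0.499, -0.12 ,  0.074]), 0.85)]
sf bar_handle []
sf platform [(array([ 0.53 , -0.109,  0.11 ]), 0.78)]
side {'intrinsics': array([[394.36974154,   0.        , 259.55921487],
       [  0.        , 394.36974154, 189.71468242],
       [  0.        ,   0.        ,   1.        ]]), 'dist_coeffs': array([-0.0235279,  0.       ,  0.       ,  0.       ,  0.       ]), 'eye': array([ 0.48703262, -0.83984495,  0.78859469])
[... 395 characters left out ...]
233, 0.017]), 0.73), (array([0.528, 0.444, 0.074]), 0.51)]
sf platform [(array([ 0.528, -0.128,  0.108]), 0.88)]
{'t': np.float64(0.7), 'joint_positions': array([ 1.122,  0.467, -0.012,  1.603,  0.006,  1.071, -0.056]), 'joint_velocities': array([ 0.001, -0.   , -0.002, -0.001, -0.001,  0.001,  0.   ]), 'tau': array([ 1.0000e-03, -5.2026e+01, -1.2000e-02, -2.4401e+01, -5.7000e-02,
        1.1000e-02,  0.0000e+00]), 'ee_pos': array([ 0.257, -0.597,  0.215]), 'tcp_rot': array([[-0.919, -0.   ,  0.395],
       [-0.395, -0.   , -0.919],
       [ 0.   , -1.   ,  0.   ]]), 'wrist_force': array([ 0.461, -0.11 ,  0.562]), 'moment': array([ 0.018, -0.004,  0.026]), 'gripper_width': np.float64(0.092)}
```

View pics/top0.png

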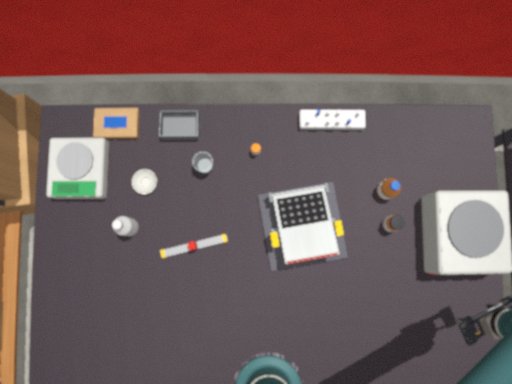

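View pics/side0.png

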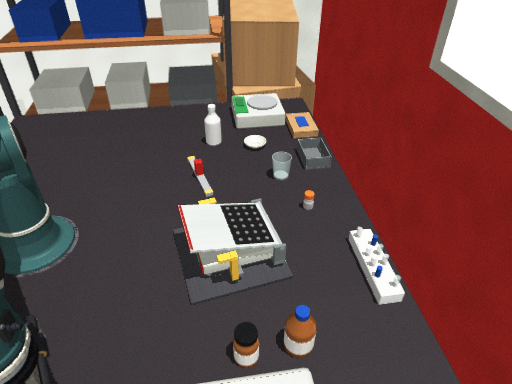

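The top view shows the mixer at about (303,226), with yellow hooks at (275,240) and (339,228) and its red edge toward the robot. The bar lies at (193,246), clear of everything else. Next I measure these precisely from the depth cloud.

```bash
cat > h.py <<'E'
from station import *
import cv2,numpy as np
def cloud(c,p=None,d=None):
    if p is None: p,d=viewer.read_camera(c)
    i=viewer.camera_info(c); h,w=d.shape
    u,v=np.meshgrid(np.arange(w,dtype=float),np.arange(h,dtype=float))
    n=cv2.undistortPoints(np.stack([u,v],-1).reshape(-1,1,2),i["intrinsics"],i["dist_coeffs"]).reshape(h,w,2)
    P=np.stack([n[...,0]*d,-n[...,1]*d,-d],-1)@i["rotation"].T+i["eye"]
    P[d==0]=np.nan
    return p,P
def masks(p):
    H=cv2.cvtColor(p,cv2.COLOR_RGB2HSV); h,s,v=[H[...,k].astype(int) for k in range(3)]
    return (h>18)&(h<35)&(s>130)&(v>100), ((h<8)|(h>172))&(s>150)&(v>80)
E
python3 - <<'E'
from h import *
np.set_printoptions(precision=4,suppress=True)
for c in("top","side"):
    z=np.load(c+"0.npz"); p,P=cloud(c,z["p"],z["d"]); Y,R=masks(p)
    x,y,zz=P[...,0],P[...,1],P[...,2]
    print(c,"table z",np.nanmedian(zz[(x>.3)&(x<.4)&(y>0)&(y<.1)]), np.nanstd(zz[(x>.3)&(x<.4)&(y>0)&(y<.1)]))
    n,l,_,ce=cv2.connectedComponentsWithStats((Y&(x>.2)&(x<.8)&(y>-.35)&(y<.4)).astype(np.uint8))
    for k in range(1,n):
        q=P[l==k]
        if len(q)>8: print("Y",ce[k],len(q),np.nanmedian(q,0),np.nanmin(q,0),np.nanmax(q,0))
    n,l,_,ce=cv2.connectedComponentsWithStats((R&(x>.2)&(x<.8)&(y>-.35)&(y<.4)).astype(np.uint8))
    for k in range(1,n):
        q=P[l==k]
        if len(q)>8: print("R",ce[k],len(q),np.nanmedian(q,0),np.nanmin(q,0),np.nanmax(q,0))
    m=(zz>.007)&(abs(x-.53)<.22)&(abs(y+.115)<.22)
    n,l,st,_=cv2.connectedComponentsWithStats(m.astype(np.uint8)); k=1+np.argmax(st[1:,4])
    q=P[l==k]; q=q[q[:,2]<.02]
    print("plate",len(q),np.median(q[:,2]),cv2.minAreaRect((q[:,:2]*1000).astype(np.float32)))
    m=(zz>.006)&(abs(x-.466)<.14)&(abs(y-.243)<.14)
    q=P[m]; print("bar",len(q),cv2.minAreaRect((q[:,:2]*1000).astype(np.float32)),q[q[:,2]>.05].mean(0),np.median(q[q[:,2]<.03],0))
E
```

```text
top table z 0.000343684407719258 0.003718522365508261
Y [338.6909 227.6182] 110 [ 0.5163 -0.2227  0.1095] [ 0.4914 -0.2548 -0.0016] [ 0.5451 -0.2089  0.1194]
Y [274.4715 239.5447] 123 [ 0.4793 -0.0226  0.1083] [ 0.4557 -0.0395  0.0068] [ 0.5043 -0.0072  0.1185]
Y [224.   237.75] 20 [0.4868 0.1425 0.0137] [ 0.4722  0.1389 -0.0055] [0.4991 0.1506 0.0228]
Y [162.36 253.32] 25 [0.4351 0.3468 0.0141] [ 0.422   0.3392 -0.0027] [0.4483 0.3539 0.0203]
R [191.9464 245.625 ] 56 [0.458  0.2415 0.0627] [ 0.4455  0.2304 -0.0016] [0.4754 0.2603 0.0709]
plate 1788 0.012497502047622122 ((524.332275390625, -114.87654113769531), (277.34521484375, 271.6951904296875), 11.928475379943848)
bar 891 ((466.76580810546875, 241.9727020263672), (278.235107421875, 278.3073425292969), 0.4261586368083954) [0.4597 0.242  0.0622] [0.4618 0.2372 0.0103]
side table z 0.0016815993116569006 0.0014049200389891884
Y [190.125 156.875] 16 [0.4357 0.3494 0.0164] [0.4239 0.3416 0.0012] [0.4495 0.3736 0.0191]
Y [208.1875 190.9375] 16 [0.4892 0.1438 0.016 ] [0.4774 0.1355 0.0018] [0.501  0.1706 0.0197]
Y [207.6774 200.9355] 93 [ 0.4854 -0.0193  0.111 ] [ 0.4573 -0.0298 -0.0008] [0.5094 0.1288 0.1141]
Y [230.2136 262.4273] 337 [ 0.5269 -0.2263  0.1036] [ 0.4941 -0.2355  0.0131] [ 0.5439 -0.1798  0.1138]
R [198.584 166.392] 125 [0.4642 0.2366 0.0491] [ 0.4508  0.2269 -0.0004] [0.4771 0.3568 0.0684]
R [185.4205 227.7955] 88 [ 0.4272 -0.1401  0.1344] [ 0.4113 -0.2099  0.13  ] [ 0.4403 -0.0574  0.1371]
R [201.381 267.619] 21 [ 0.4551 -0.1982  0.0515] [ 0.4527 -0.2013  0.0341] [ 0.4579 -0.1838  0.0607]
plate 3016 0.013146216150423384 ((529.4872436523438, -115.38740539550781), (261.8209228515625, 263.3619384765625), 10.0042142868042)
bar 428 ((463.8254699707031, 247.07757568359375), (250.0126953125, 275.7218322753906), 3.4340555667877197) [0.4631 0.2401 0.0618] [0.4706 0.2161 0.0155]
```

```bash
cat >> h.py <<'E'
def rot(yaw,s=1):
    z=s*np.array([np.cos(yaw),np.sin(yaw),0]); y=np.array([0,0,-1.]); return np.column_stack([np.cross(y,z),y,z])
def st(m=""):
    s=env.sense(); print(m,"t%.2f"%s["t"],np.round(s["ee_pos"],4),"F",np.round(s["wrist_force"],1),"M",np.round(s["moment"],2),"w%.4f"%s["gripper_width"]); return s
E
python3 - <<'E'
from h import *
yb=np.radians(14.6); b=np.array([.462,.244,0])
for s in(1,-1):
    for p,y in((b+[0,0,.022],yb),(b+[0,0,.2],yb),(np.array([.446,-.131,.12]),np.radians(10.3)),(np.array([.495,-.122,.1]),np.radians(10.3))):
        q=solver.inverse_kinematics(p,rot(y,s)); print(s,None if q is None else np.round(q,2))
E
```

```text
1 [ 0.14  0.77 -0.9   1.99  0.85  0.81 -1.01]
1 [ 0.29  0.51 -1.08  1.88  0.52  1.07 -0.75]
1 [ 0.66  0.35 -0.52  2.1   0.25  0.75  0.16]
1 [ 0.6   0.46 -0.52  2.01  0.32  0.76  0.07]
-1 [ 0.36  1.13 -1.34  1.98  1.24  1.2   1.89]
-1 [ 0.4   0.67 -1.31  1.87  0.71  1.17  2.24]
-1 [ 0.17  0.29  0.05  2.13 -0.02  0.72 -2.73]
-1 [ 0.1   0.39  0.09  2.04 -0.05  0.71 -2.74]
```

Run:
```python
from h import *
R=rot(np.radians(14.6)); b=np.array([.462,.244,0])
effector.release()
env.reach(b+[0,0,.2],R); st("above")
env.movel(b+[0,0,.1],R,rate=.2)
env.movel(b+[0,0,.022],R,rate=.12); st("down")
effector.grasp(40); st("grip")
env.movel(b+[0,0,.2],R,rate=.2); s=st("up")
for c in("top","side"):
    p,P=cloud(c); cv2.imwrite(f"pics/{c}1.png",cv2.resize(p[:,:,::-1][90:290,100:300],None,fx=3,fy=3))
    Y,_=masks(p); z=P[...,2]; Y&=(z>.15)&(z<.25)&(P[...,1]>.05)&(P[...,1]<.42)
    n,l,_,ce=cv2.connectedComponentsWithStats(Y.astype(np.uint8))
    for k in range(1,n):
        q=P[l==k]
        if len(q)>8: print(c,ce[k],len(q),np.nanmedian(q,0).round(4))
```

```text
above t3.95 [0.4625 0.2432 0.1998] F [-0.3 -0.5  0.1] M [ 0.02 -0.12  0.02] w0.0920
down t5.40 [0.4623 0.2445 0.0226] F [0.1 0.  0. ] M [-0.04 -0.12 -0.04] w0.0920
grip t6.43 [0.4623 0.2441 0.0221] F [ 1.3  0.5 -0. ] M [ 0.01 -0.36 -0.07] w0.0240
up t7.47 [0.4613 0.2432 0.1988] F [ 0.5 -0.1 -3.7] M [-0.04 -0.07 -0.02] w0.0239
top [220.04166667 236.625     ] 24 [0.4844 0.1416 0.191 ]
side [202.29411765 143.82352941] 17 [0.4799 0.1435 0.1919]
```

View pics/top1.png

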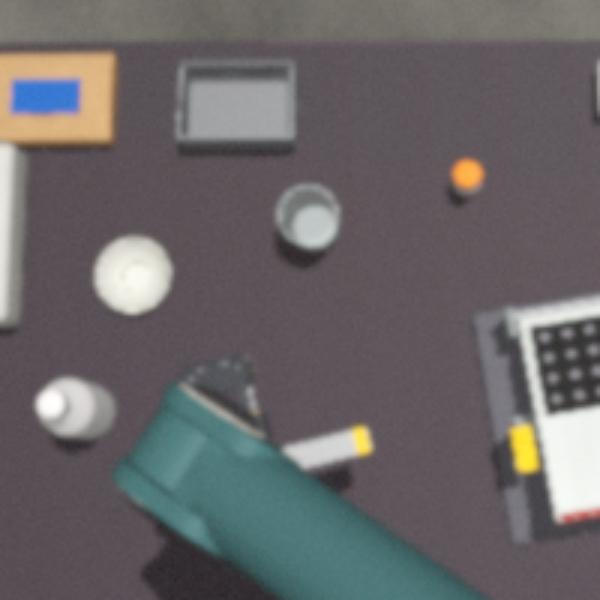

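The view shows the bar hanging level with its free yellow end at (362,440) in the crop; the arm hides the rest. I'll carry it over the press spot and look again.

```bash
cat >> h.py <<'E'
YAW=np.radians(10.4); C=np.array([.5295,-.1165,0]); RM=rot(YAW)
ex=np.array([np.cos(YAW),np.sin(YAW),0]); ey=np.array([-np.sin(YAW),np.cos(YAW),0])
def tcp(x,under,dy=-.001): return C+ex*x+ey*dy+np.array([0,0,under+.0221])
E
python3 - <<'E'
from h import *
env.reach(tcp(-.085,.19),RM); st()
env.movel(tcp(-.085,.165),RM,rate=.1); env.pause(.3); st("over")
for c in("top","side"):
    p,P=cloud(c); cv2.imwrite(f"pics/{c}2.png",cv2.resize(p[:,:,::-1][140:300,150:370],None,fx=3.6,fy=3.6,interpolation=cv2.INTER_CUBIC))
    Y,_=masks(p); z=P[...,2]; Y&=(P[...,1]<.05)
    for nm,m in(("hook",Y&(z>.09)&(z<.13)),("bar",Y&(z>.16)&(z<.19))):
        n,l,_,ce=cv2.connectedComponentsWithStats(m.astype(np.uint8))
        for k in range(1,n):
            q=P[l==k]
            if len(q)>6: md=np.nanmedian(q,0);print(c,nm,ce[k].round(),len(q),md.round(4),"mixer xy",((md-C)@ex).round(4),((md-C)@ey).round(4))
E
```

```text
t8.98 [ 0.4465 -0.1316  0.2122] F [ 0.9  0.4 -4.1] M [-0.03 -0.07  0.01] w0.0238
over t9.68 [ 0.4463 -0.1329  0.1875] F [-0.  -0.2 -2.8] M [-0.05 -0.14  0.02] w0.0238
top hook [337. 224.] 50 [ 0.5245 -0.2178  0.1098] mixer xy -0.0232 -0.0988
top hook [274. 239.] 94 [ 0.4795 -0.0197  0.1087] mixer xy -0.0317 0.1042
top bar [278. 257.] 22 [ 0.4261 -0.0292  0.1795] mixer xy -0.086 0.1045
side hook [209. 201.] 70 [ 0.4901 -0.0203  0.111 ] mixer xy -0.0214 0.1017
side hook [228. 257.] 200 [ 0.5203 -0.2256  0.1096] mixer xy -0.0288 -0.1056
side bar [185. 184.] 16 [ 0.4328 -0.0278  0.181 ] mixer xy -0.0791 0.1047
side bar [201. 240.] 40 [ 0.4634 -0.2334  0.1805] mixer xy -0.0861 -0.103
```

View pics/side2.png

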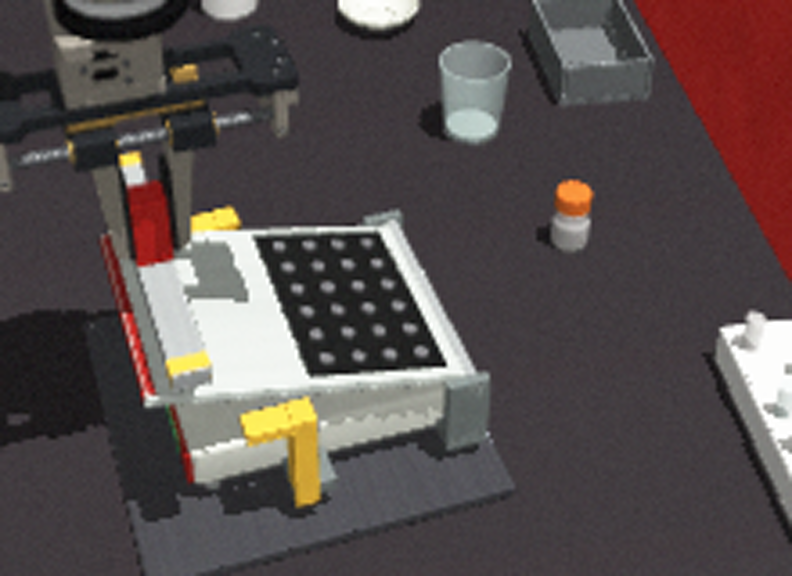

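The side crop shows the bar level above the platform beside the raised red edge. Its near end, at (188,362), lines up in y with the hook at (280,415). Next I press with force feedback.

Run:
```python
from h import *
f0=st()["wrist_force"][2]
for u in (.145,.135,.125,.115,.105,.100,.096):
    env.movel(tcp(-.085,u,-.002),RM,rate=.05); s=env.sense(); print(u,"%.4f"%(s["ee_pos"][2]-.0221),round(s["wrist_force"][2]-f0,1),"t%.2f"%s["t"])
while u>.070:
    u-=.0015; env.movel(tcp(-.085,u,-.002),RM,rate=.03); env.pause(.1); s=env.sense(); F=s["wrist_force"][2]-f0
    print("%.4f"%u,"%.4f"%(s["ee_pos"][2]-.0221),round(F,1),"M",s["moment"].round(2),"t%.2f"%s["t"])
    if F>11: break
```

```text
t9.78 [ 0.4462 -0.133   0.1873] F [ 0.1  0.2 -3.9] M [-0.01 -0.05 -0.02] w0.0237
0.145 0.1448 0.7 t10.33
0.135 0.1347 1.6 t10.68
0.125 0.1250 2.9 t11.03
0.115 0.1149 3.2 t11.38
0.105 0.1049 4.0 t11.73
0.1 0.1000 4.6 t11.98
0.096 0.0960 5.3 t12.23
0.0945 0.0945 4.8 M [-0.27  0.11  0.03] t12.58
0.0930 0.0929 5.3 M [-0.21  0.23 -0.02] t12.93
0.0915 0.0914 5.0 M [-0.27  0.42  0.05] t13.28
0.0900 0.0899 5.3 M [-0.27  0.44  0.01] t13.63
0.0885 0.0884 6.1 M [-0.24  0.55 -0.02] t13.98
0.0870 0.0870 5.1 M [-0.25  0.44 -0.01] t14.33
0.0855 0.0855 6.4 M [-0.22  0.48 -0.  ] t14.68
0.0840 0.0840 6.3 M [-0.26  0.5  -0.05] t15.03
0.0825 0.0825 6.1 M [-0.16  0.54 -0.02] t15.38
0.0810 0.0814 13.5 M [-0.04  1.03  0.03] t15.73
```

Run:
```python
from h import *
U=.0830
env.movel(tcp(-.085,U,-.002),RM,rate=.02); s=st("lift"); f0=s["wrist_force"]
x=-.085
while x<-.0285:
    x+=.004 if x<-.045 else .0015
    env.movel(tcp(x,U,-.002),RM,rate=.03); s=env.sense(); F=s["wrist_force"]-f0; e=s["ee_pos"]-C
    print("%.4f"%x,"ex %.4f z %.4f"%(e@ex,e[2]-.0221),"F",(F@ex).round(1),(F@ey).round(1),F[2].round(1),"M",s["moment"].round(2),"t%.2f"%s["t"])
    if F@ex<-9 or abs(F[2])>12: break
p,P=cloud("side"); cv2.imwrite("pics/side3.png",cv2.resize(p[:,:,::-1][140:300,150:370],None,fx=3.6,fy=3.6,interpolation=cv2.INTER_CUBIC))
```

```text
lift t15.98 [ 0.4464 -0.1338  0.1051] F [-2.1 -0.5  2.8] M [-0.11  0.43 -0.01] w0.0238
-0.0810 ex -0.0805 z 0.0830 F 0.6 0.0 -0.6 M [-0.27  0.3  -0.04] t16.27
-0.0770 ex -0.0764 z 0.0831 F 0.3 -0.5 0.2 M [-0.24  0.3  -0.04] t16.55
-0.0730 ex -0.0725 z 0.0831 F 0.3 0.1 0.4 M [-0.23  0.33 -0.03] t16.83
-0.0690 ex -0.0685 z 0.0831 F 0.4 0.0 0.5 M [-0.14  0.29 -0.02] t17.12
-0.0650 ex -0.0645 z 0.0831 F -1.1 -0.1 0.9 M [-0.21  0.33 -0.05] t17.40
-0.0610 ex -0.0605 z 0.0831 F 0.4 0.7 0.6 M [-0.22  0.33 -0.04] t17.68
-0.0570 ex -0.0565 z 0.0831 F 0.3 0.3 0.9 M [-0.21  0.41 -0.01] t17.97
-0.0530 ex -0.0525 z 0.0831 F 0.9 -0.3 1.0 M [-0.2   0.45 -0.04] t18.25
-0.0490 ex -0.0485 z 0.0831 F -0.5 0.7 2.3 M [-0.24  0.49 -0.04] t18.53
-0.0450 ex -0.0446 z 0.0831 F -0.2 -0.6 1.9 M [-0.22  0.44 -0.02] t18.82
-0.0435 ex -0.0436 z 0.0830 F -1.2 -1.2 1.7 M [-0.23  0.72  0.01] t19.07
-0.0420 ex -0.0419 z 0.0830 F -1.0 -0.7 1.3 M [-0.23  0.76  0.01] t19.32
-0.0405 ex -0.0403 z 0.0830 F -1.4 0.8 2.2 M [-0.22  0.74  0.03] t19.57
-0.0390 ex -0.0388 z 0.0830 F -0.5 0.4 2.3 M [-0.22  0.73 -0.  ] t19.82
-0.0375 ex -0.0373 z 0.0831 F -2.2 -0.9 2.1 M [-0.28  0.74 -0.01] t20.07
-0.0360 ex -0.0361 z 0.0829 F -2.4 0.4 2.2 M [-0.21  0.9  -0.15] t20.32
-0.0345 ex -0.0357 z 0.0827 F -5.1 -0.4 3.1 M [-0.26  1.5  -0.34] t20.57
-0.0330 ex -0.0354 z 0.0826 F -7.4 1.2 6.0 M [-0.34  2.15 -0.49] t20.82
-0.0315 ex -0.0353 z 0.0824 F -10.0 1.1 9.3 M [-0.44  3.03 -0.43] t21.07
```

View pics/side3.png

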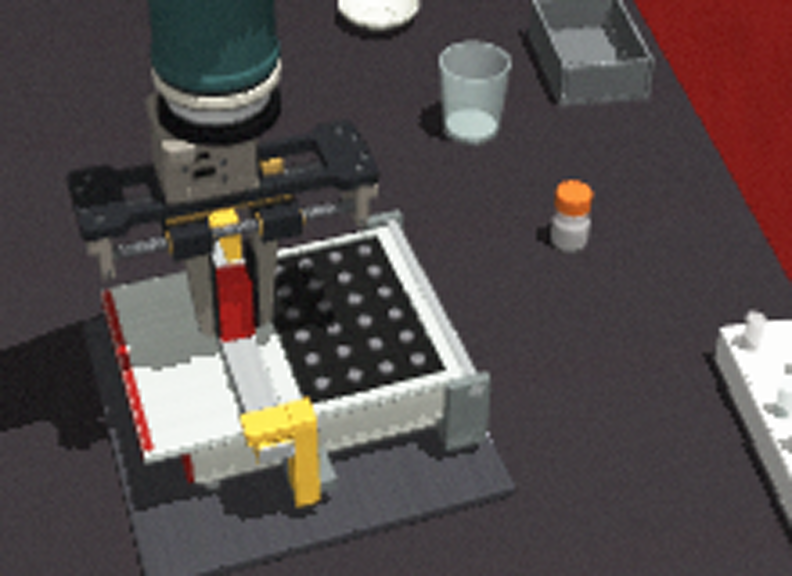

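Run:
```python
from h import *
for x,d in((-.0335,0),(-.0335,-.4),(-.0335,-.8),(-.0335,-1.2)):
    env.movel(tcp(x,.083,-.002),rot(YAW+np.radians(d)),rate=.03); env.pause(.2); s=env.sense(); e=s["ee_pos"]-C
    print(x,d,"ex %.4f z %.4f"%(e@ex,e[2]-.0221),"Fx",(s["wrist_force"]@ex).round(1),"M",s["moment"].round(2),"t%.2f"%s["t"])
    if s["moment"][2]>-.05:break
```

```text
-0.0335 0 ex -0.0355 z 0.0824 Fx -7.9 M [-0.32  1.73 -0.43] t21.57
-0.0335 -0.4 ex -0.0355 z 0.0824 Fx -7.6 M [-0.34  1.77 -0.07] t22.02
-0.0335 -0.8 ex -0.0355 z 0.0824 Fx -8.9 M [-0.33  1.8   0.41] t22.47
```

Run:
```python
from h import *
R=rot(YAW+np.radians(-.45))
env.movel(tcp(-.0345,.083,-.002),R,rate=.03)
for u in(.0840,.0848,.0854):
    env.movel(tcp(-.0345,u,-.002),R,rate=.02); env.pause(.1); s=st(u)
effector.release(); env.pause(.2); st("open")
t=s["ee_pos"].copy()
t[2]+=.08; env.movel(t,R,rate=.08); t[2]+=.1; env.movel(t,R,rate=.2); st("up")
env.reach(np.array([.257,-.45,.32]),rot(np.radians(-40))); st("away")
for c in("top","side"):
    p,P=cloud(c); np.savez(c+"4.npz",p=p,P=P); cv2.imwrite(f"pics/{c}4.png",cv2.resize(p[:,:,::-1][140:300,150:370],None,fx=3.6,fy=3.6,interpolation=cv2.INTER_CUBIC))
    Y,Rd=masks(p); z=P[...,2]; k=(abs(P[...,0]-.5)<.15)&(P[...,1]<.05)&(P[...,1]>-.3)
    for nm,m in(("yellow",Y&k&(z>.06)),("red",Rd&k&(z>.07))):
        n,l,_,ce=cv2.connectedComponentsWithStats(m.astype(np.uint8))
        for j in range(1,n):
            q=P[l==j]
            if len(q)>6: md=np.nanmedian(q,0);print(c,nm,ce[j].round(),len(q),"mixer",((md-C)@ex).round(4),((md-C)@ey).round(4),md[2].round(4))
```

```text
0.084 t23.07 [ 0.495  -0.1248  0.1057] F [-6.4 -1.3  3.7] M [-0.33  1.25  0.02] w0.0235
0.0848 t23.42 [ 0.495  -0.1248  0.1064] F [-5.3 -1.   0.5] M [-0.34  1.29  0.03] w0.0234
0.0854 t23.77 [ 0.495  -0.1248  0.107 ] F [-6.  -1.2  0.6] M [-0.38  1.26 -0.04] w0.0240
open t25.05 [ 0.4959 -0.1247  0.1075] F [-0.3 -0.2 -0.6] M [-0.05 -0.04  0.02] w0.0923
up t26.84 [ 0.4943 -0.1251  0.2859] F [ 0.1 -0.4 -0.1] M [-0.11 -0.07 -0.02] w0.0918
away t28.34 [ 0.2582 -0.449   0.3199] F [ 0.8 -0.3  0.2] M [-0.06 -0.11  0.04] w0.0918
top yellow [338. 228.] 94 mixer -0.033 -0.0999 0.1097
top yellow [274. 239.] 94 mixer -0.0318 0.1043 0.1092
top red [308. 235.] 31 mixer -0.0393 0.0022 0.1491
side yellow [208. 203.] 161 mixer -0.0245 0.0975 0.1093
side yellow [229. 259.] 255 mixer -0.0243 -0.1077 0.1078
side red [214. 223.] 200 mixer -0.0365 -0.0107 0.1358
side red [185. 242.] 82 mixer -0.1118 -0.0065 0.0877
```

View pics/side4.png

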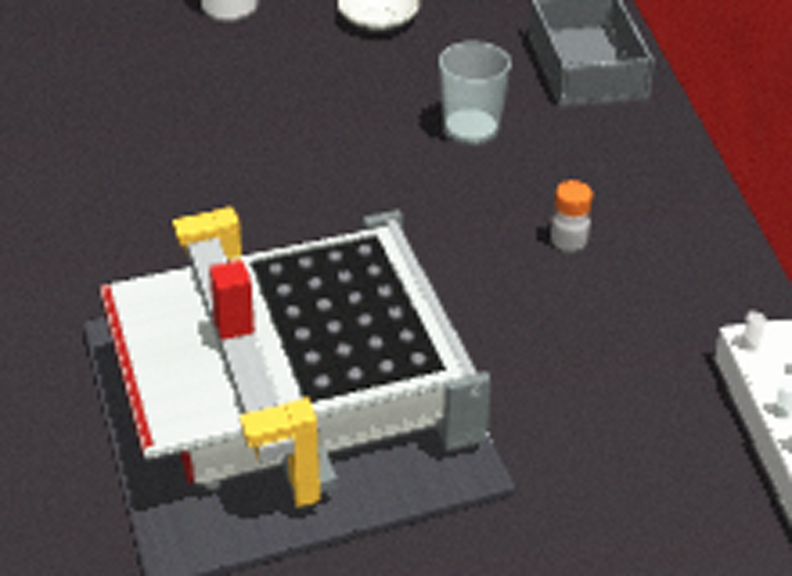

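View pics/top4.png

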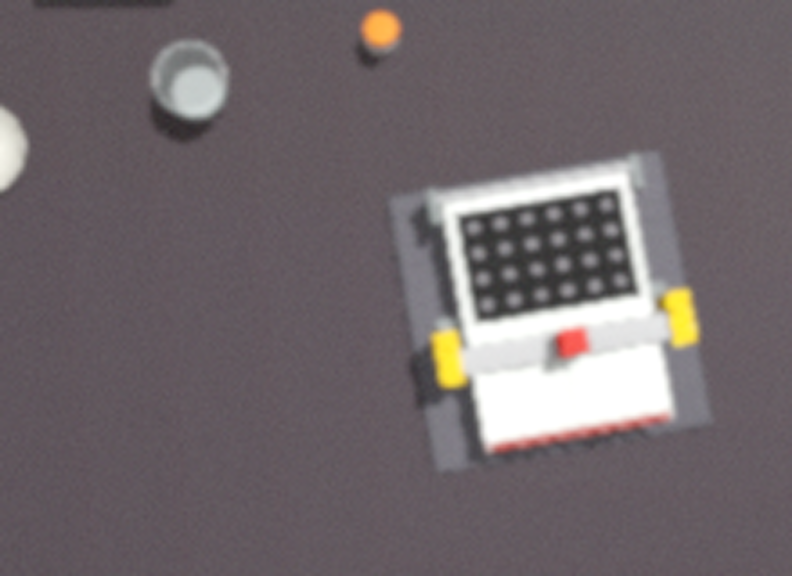

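Both views show the bar under both hooks against their posts, e.g. (205,250) and (275,450) in the side view. The platform is level, with its red edge at z 0.088.

```bash
python3 -c "
from station import workorder; print(workorder.finish_job())"
```

```text
the job is handed in; nothing more can be done
None
```

The lock bar is fully home under both yellow hooks and alone holds the platform level. I handed the job in about 28 s into the 51 s limit, and it reports no verdict.

- **Pressing:** I gripped the bar by its red handle, laid it across the platform at x −85 and pressed until I felt the lower stop. The peak was about 13.5 N, against the 30 N that would force it. That puts the screw feet at about 9 mm, which agrees with the camera's 10 mm.
- **Sliding home:** At just below level the bar slid in with almost no resistance. It stopped at x −35.3 against the expected −35, and I pushed it there with up to 10 N. One end was touching harder than the other, so I turned the gripper 0.4° until both ends bore equally on the hooks.
- **Letting go:** I eased the bar up against the hooks, opened the gripper and moved well clear.

**Last checks:** Both cameras show the bar under both hooks and the platform level, with the red edge at z 0.088 m compared with about 0.134 m when raised. The bench items that show in those last pictures look undisturbed. Everything else on the bench lay well away from the arm's work, and I did not look at it again.

**Disagreement:** The cameras put the handle at x −37 to −39, 2 to 4 mm short of where the arm felt the bar stop. I took this as camera error, since the calibration is only good to about 2 mm.

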